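# Set the spout elbow on a fountain stone

## Robot

A 6-joint arm with a two-finger parallel gripper is mounted at the origin on the work surface. World frame = base frame: x ahead of the robot, y to its left, z up, the work surface at z = 0. Lengths are in mm, angles in degrees, forces in N, time in s.
With the tool pointing down it reaches from about 275 to 750 mm from the base axis. Payload 10.2 kg.
Tool frame: the origin (TCP) lies on the centre line of the jaws, within the pads' length; the fingertips stand 11 mm ahead of it and the grasp point (between the pads) lies 8 mm behind it; z points along the fingers, y is the line along which they close (so a half turn about z gives the same grasp; the last joint's range is limited). The gripper opens to 85 mm and grips with 20 to 120 N. Pads are 22 mm wide; open, the fingers measure 114 mm over their backs; the gripper's body (76 mm by 85 mm) begins 54 mm behind the grasp point. The pads swing forward as they close: fully open they stand 13 mm farther back than shut.
Start: joints at [-81.956, 17.928, 85.812, -0, 76.261, -12.8], TCP at [186.797, -490.651, 242.294] pointing down, gripper open.
Joint ranges: [-168.41, 168.41], [-55.51, 124.54], [10.69, 146.95], [-70.63, 250.63], [1, 178], [-165.06, 165.06]. Speed limits (degrees/s): [136.94, 136.94, 172.46, 180, 180, 180].

## Interface

Orientations are given as a 3x3 rotation matrix whose columns are the frame's x, y, z axes.
In Python, from station import ctrl gives the robot as it stands. The module is installed in compiled form; this text tells all that it offers.
- The arm moves only by the tool move_arm, never from a script. Its argument "rows" is a list of rows, each an object of numbers: "tx", "ty", "tz": the shift along the world's x, y, z in units of 50 cm (1.0 is 50 cm); "roll": the turn about the world's z in units of 2 rad (1.0 is 2 rad); "hand": the closure, from -1 (fully open) to 1 (shut). In form: [{"tx": .., "ty": .., "tz": .., "roll": .., "hand": ..}, ...]. A call has 1 to 8 rows; each row shifts and turns the commanded pose from where the row before left it; what a row does not reach is not made up. A row lasts 1/8 s, in which the tool goes at most 62.5 mm and 10.7 degrees, less where a joint would pass 70% of its speed; a pose out of reach is approached as far as the arm can. A call with a number of a shift or a turn outside -1 to 1 is refused whole. A call with a gripper value outside its range is refused whole. The fingers move at their own pace and stop on an object; "squeeze" is the grip in N (left out, the last holds). Time passes only in rows, so rows that do not move let the fingers close. It gives the time, the measured TCP pose, the force, the opening and the grip force at its end, in the units of the state.
- ctrl.get_state(): the state, without advancing time (a new reading comes with each control period).
- ctrl.get_image(name): name is "scene" or "side" or "wrist"; returns a dict with "frame" (384x512x3 uint8, red, green, blue), "z_map" (384x512 float32, mm along the optical axis (not along the pixel's ray), 0 where there is no reading), "mtx" (3x3 intrinsics, pixels), "D" ([k1, k2, p1, p2, k3] as OpenCV has them; the pictures are not rectified), "R" (3x3) and "t" (3): a world point X has camera coordinates R X + t. Camera axes: x right, y down, z forward; pixel columns grow to the right and rows downward; lengths in mm; the calibration is good to about 2 mm. A picture is of the moment at which its call begins.
- ctrl.finish_job(): hands the job in; it is judged then, once.
The state is a dict: "time": time; "joint_pos": joint angles; "qvel": joint speeds; "joint_torque": joint torques, N m; "eef_pos": TCP position; "tool_rot": TCP orientation; "ft_force": force on the tool from outside, world axes, zero at the start; "moment": the same for the moment, N m; "width": finger opening in mm; "gripper_force": force on a finger pad.
Only numpy, scipy, OpenCV 4.12 (cv2) and the standard library are available. Lean on these libraries where they do the work, as an engineer would, in place of code of your own. Each camera call takes 0.05 s, during which the arm holds its last target. There are 200 camera calls.

## Task

Two small bluestone fountain blocks stand on the mason's pallet, each with a brass fitting on a threaded stub. Screw the one-armed elbow further onto its stub, clockwise as seen from above, and stop when its outlet points at the chiselled groove in the top of its own stone; then let go. Leave the two-armed tee on the other stone turned as it is.

Things in the scene. Friction and masses are not known exactly. Their poses are not given: they have to be found in the camera images.
- elbow_grip (a point): Brass elbow hand-started on the upright stub of a fixed grey stone (180 mm square, 70 high). Point: on the stub axis, 57 mm above the stone's top, mid-body. x: level along the outlet; z up. Body: 30 mm wide across its wrench flats (y), 36 long (x), 17 above and below the point; below it a 29 mm neck, to a 34 mm rim 33-39 below. Outlet tube 23 mm thick, 29 mm rim, mouth 65 mm out.
- elbow (a joint): Turn of the elbow on its stub, rad; grows clockwise seen from above (screwing on). Starts at 0 to 0.3; the groove lies 0.6 to 1.5 further, so one grasp does it, and the thread turns on past it. Stiff (about 0.12 N m); stays where left; its height does not change noticeably. Below -0.2 it counts as unscrewed.
- mark (a point): Point of the chiselled groove, a dark radial channel 10 mm wide, pale-edged, running from 32 to 88 mm from the stub axis in the top of the elbow's stone. This point: mid-channel on the stone's top, 65 mm from the axis. x: outward along the groove. When the outlet points at the groove its mouth is right above this point. Fixed.
- tee_tip (a point): Centre of one mouth of the brass tee, to be left alone, on the other, similar stone: like the elbow but with two opposite level outlets. x points out of the mouth; its stub axis is 65 mm behind it. That stone has a groove of its own, which does not matter.

How it is judged:
By the outcome, as a careful person would: the job done as asked, in the order asked, and still so for the second after the job is handed in, with the robot touching nothing.
It also fails if it takes over 32 s, if anything falls off the work surface, if the arm or the gripper's body presses on something with over 40 N, if the wrist force passes 120 N, or if a joint passes its speed limit or range.

## Working session

There is one attempt and no reset: what is moved stays moved. The work goes in short steps, Python scripts to look and compute and a tool call to move; the robot and the scene stay as the last step left them, time stands still between calls to the robot, and variables do not carry over. Pictures are saved under pics/ and viewed, at most 10 in all, crops included, and the job is handed in when it is done.

Besides the shell and the picture viewer there is one more tool, called after ">>>" by a JSON object that holds its "name" and its "arguments". move_arm: Moves the arm, as the interface text tells. Shifts and turns lie within -1 to 1; 1 stands for 50 cm of shift or 2 rad of turn. Its arguments: {"type":"object","properties":{"rows":{"type":"array"},"squeeze":{"type":"number"}},"required":["rows"]}

```bash
mkdir -p pics; python3 - <<'E'
from station import ctrl
import cv2,numpy as np,pickle
s=ctrl.get_state();print(s['time'],s['eef_pos'],s['tool_rot'],s['width'])
ims=[]
for n in("scene","side"):
    d=ctrl.get_image(n);pickle.dump(d,open(n+'0.pkl','wb'));ims.append(d['frame'][:,:,::-1]);print(n,d['mtx'].tolist(),d['R'].round(3).tolist(),d['t'],d['D'])
    cv2.imwrite('pics/%s0.png'%n,cv2.resize(ims[-1],(800,600)))
E
```

```text
0.0 [ 186.75018327 -490.39986044  241.7159062 ] [[ 9.34562133e-01  3.55799923e-01 -1.87393961e-04]
 [ 3.55799848e-01 -9.34561236e-01  1.32829595e-03]
 [ 2.97476466e-04 -1.30804984e-03 -9.99999100e-01]] 85.17418100602598
scene [[437.1730128165494, 0.0, 253.40440902253593], [0.0, 437.1730128165494, 194.6169955865044], [0.0, 0.0, 1.0]] [[-0.564, 0.826, -0.016], [0.573, 0.377, -0.727], [-0.595, -0.419, -0.686]] [ 270.64619281 -213.46667981 1286.04130785] [0.05240717 0.         0.         0.         0.        ]
side [[480.9722370218656, 0.0, 264.2842300124502], [0.0, 480.9722370218656, 184.45404824376368], [0.0, 0.0, 1.0]] [[-0.999, -0.044, 0.023], [-0.046, 0.644, -0.763], [0.019, -0.764, -0.645]] [ 536.43251568  121.00412199 1182.80136753] [-0.08969351  0.          0.          0.          0.        ]
```

View pics/scene0.png

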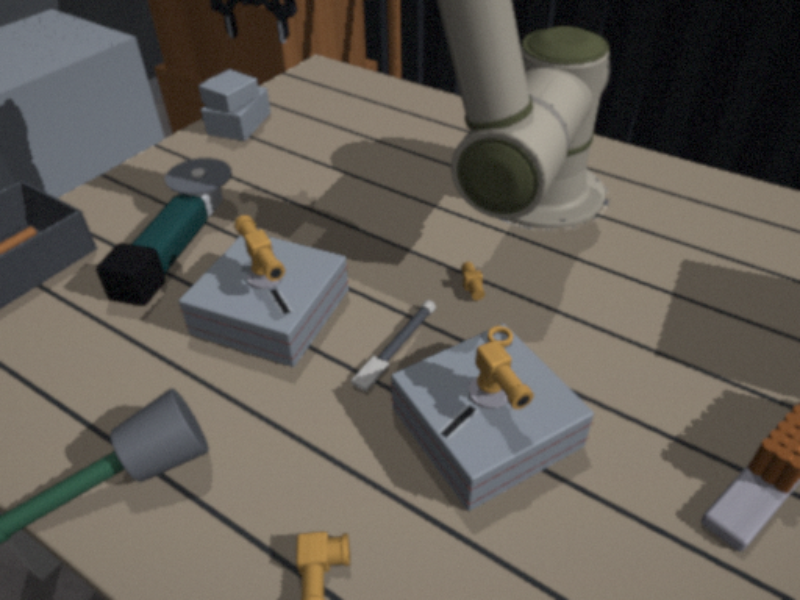

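View pics/side0.png

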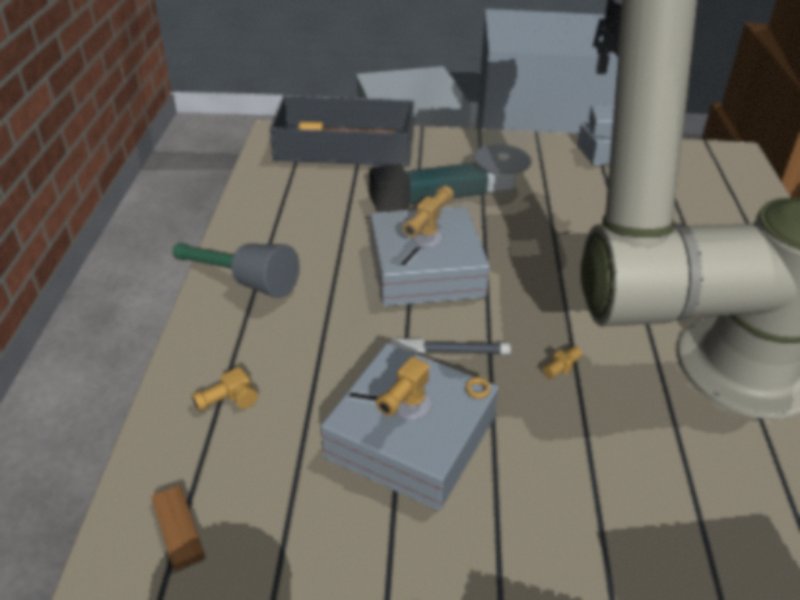

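The scene view shows the elbow on the near stone: body at (492,360), mouth at (522,398) and groove from (472,408) to (445,433). A loose ring lies at (500,335). In the side view the body is at (412,375), the mouth at (387,405) and the groove runs from (378,398) to (350,395). The tee is on the far stone, at (258,250) in the scene view.

```bash
cat > h.py <<'E'
import cv2,numpy as np
def ray(d,uv):
    p=cv2.undistortPoints(np.float64(uv).reshape(-1,1,2),d['mtx'],d['D']).reshape(-1,2)
    r=np.c_[p,np.ones(len(p))]@d['R']; return -d['R'].T@d['t'],r
def plane(d,uv,z):
    c,r=ray(d,uv); return c+r*((z-c[2])/r[:,2])[:,None]
def cloud(d,mask):
    v,u=np.nonzero(mask&(d['z_map']>0)); c,r=ray(d,np.c_[u,v]); return c+r*d['z_map'][v,u][:,None],np.c_[u,v]
def brass(d):
    h=cv2.cvtColor(d['frame'],cv2.COLOR_RGB2HSV); return (h[...,0]>10)&(h[...,0]<26)&(h[...,1]>140)&(h[...,2]>60)
def box(d,x0,y0,x1,y1,s=1.5625):
    m=np.zeros(d['z_map'].shape,bool); m[int(y0/s):int(y1/s),int(x0/s):int(x1/s)]=1; return m
E
python3 - <<'E'
from h import *;import pickle
B={'scene':(465,335,540,415),'side':(370,350,435,420)}
G={'scene':(440,400,478,440),'side':(345,388,380,404)}
S={'scene':(520,420,570,440),'side':(420,430,450,470)}
for n in B:
    d=pickle.load(open(n+'0.pkl','rb'))
    st,_=cloud(d,box(d,*S[n]));zs=np.median(st[:,2]);print(n,'stone z',zs,st[:,2].std())
    P,_=cloud(d,brass(d)&box(d,*B[n]));P=P[(P[:,2]>zs+35)&(P[:,2]<zs+95)]
    print(len(P),'zmax',np.percentile(P[:,2],[5,50,95]))
    q=P[:,:2];m=q.mean(0);w,v=np.linalg.eigh(np.cov((q-m).T));a=v[:,1];t=(q-m)@a
    print('mean',m,'dir',np.degrees(np.arctan2(a[1],a[0])),'ends',m+a*np.percentile(t,2),m+a*np.percentile(t,98))
    T=P[P[:,2]>zs+69][:,:2];print('top',len(T),T.mean(0) if len(T) else '')
    g=cv2.cvtColor(d['frame'],cv2.COLOR_RGB2GRAY);k=(g<60)&box(d,*G[n])
    v_,u_=np.nonzero(k);X=plane(d,np.c_[u_,v_],zs)[:,:2];mm=X.mean(0);w,v=np.linalg.eigh(np.cov((X-mm).T));a=v[:,1];t=(X-mm)@a
    print('groove',len(X),mm,np.degrees(np.arctan2(a[1],a[0])),mm+a*t.min(),mm+a*t.max(),4*np.sqrt(w))
E
```

```text
scene stone z 69.88982109338451 4.129217937503323
541 zmax [120.82154136 138.24626634 144.65678043]
mean [549.56149093 193.08863884] dir 59.06207771020382 ends [532.54410305 164.69731696] [571.21354108 229.21229832]
top 255 [542.58364335 187.11790539]
groove 84 [591.04502475 167.45329146] 170.98985629183466 [617.68916248 163.22843904] [566.81108932 171.29596791] [ 8.1452753  59.40266557]
side stone z 68.71204831258626 1.5281918303553201
419 zmax [123.07091519 137.26641039 143.65372971]
mean [540.31629381 199.67417603] dir 58.3635060789297 ends [523.09979879 171.72906105] [561.77136201 234.4991707 ]
top 196 [538.25097219 191.33895661]
groove 18 [596.87081026 164.36421043] 174.7014309734508 [615.70009103 162.61794518] [583.20217575 165.631867  ] [ 5.11626547 41.45471333]
```

The elbow axis is near (537,176). The outlet points at about 59° and the groove at about -9°, so the turn is about 68° clockwise. I'll hover above it and refine with the wrist camera.

>>> {"name": "move_arm", "arguments": {"rows": [{"tx":0.054,"ty":0.102,"tz":0.006,"roll":0.042,"hand":-1},{"tx":0.054,"ty":0.102,"tz":0.006,"roll":0.042,"hand":-1},{"tx":0.054,"ty":0.102,"tz":0.006,"roll":0.042,"hand":-1},{"tx":0.054,"ty":0.102,"tz":0.006,"roll":0.042,"hand":-1},{"tx":0.054,"ty":0.102,"tz":0.006,"roll":0.042,"hand":-1},{"tx":0.054,"ty":0.102,"tz":0.006,"roll":0.042,"hand":-1},{"tx":0.054,"ty":0.102,"tz":0.006,"roll":0.042,"hand":-1},{"tx":0.054,"ty":0.102,"tz":0.006,"roll":0.042,"hand":-1}]}}

```text
time: 1.1
eef_pos: [403.3, -80.8, 266.4]
tool_rot: [[0.508, 0.862, 0.0], [0.862, -0.508, -0.0], [-0.0, 0.0, -1.0]]
ft_force: [1.1, -1.1, 1.0]
width: 85.4
gripper_force: 0.0
```

>>> {"name": "move_arm", "arguments": {"rows": [{"tx":0.054,"ty":0.102,"tz":0.006,"hand":-1},{"tx":0.054,"ty":0.102,"tz":0.006,"hand":-1},{"tx":0.054,"ty":0.102,"tz":0.006,"hand":-1},{"tx":0.054,"ty":0.102,"tz":0.006,"hand":-1},{"tx":0.054,"ty":0.102,"tz":0.006,"hand":-1},{"tx":0,"hand":-1}]}}

```text
validation failed for argument at $.ro...
```

```bash
python3 - <<'E'
from station import ctrl
import cv2,pickle
from h import *
s=ctrl.get_state();R=s['tool_rot'];print(s['time'],s['eef_pos'],np.degrees(np.arctan2(R[1,1],R[0,1])),s['joint_pos'])
d=ctrl.get_image("wrist");pickle.dump(d,open('w1.pkl','wb'));print(-d['R'].T@d['t'])
cv2.imwrite('pics/w1.png',cv2.resize(d['frame'][:,:,::-1],(800,600)))
E
```

```text
1.1 [403.29104851 -80.79493912 266.38799138] -30.501965141414836 [-2.77531672e+01  2.16012980e+00  1.01109756e+02 -6.13433007e-04
  7.67201174e+01  2.74893880e+00]
[438.00542874 -20.16192988 396.80926489]
```

View pics/w1.png

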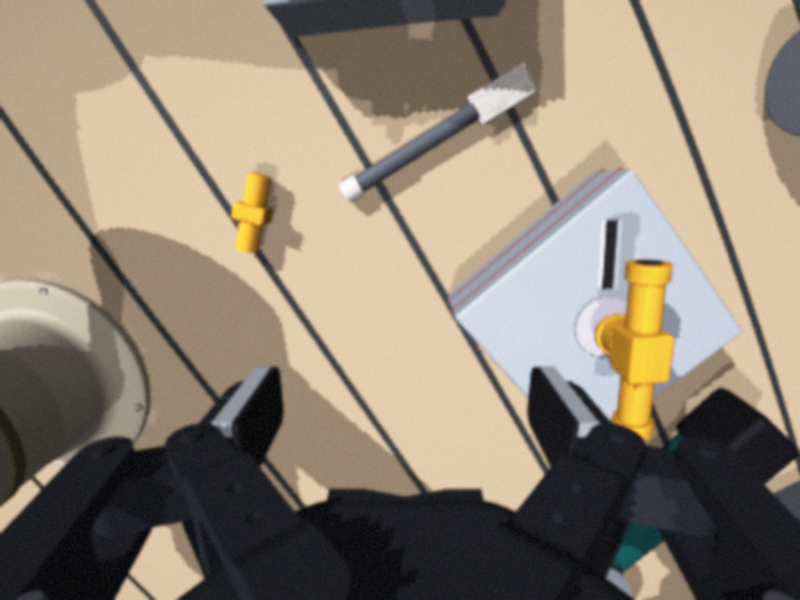

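The wrist view, taken partway because the second move was refused, shows the tee's stone with mouths at (648,268) and (633,430). I'll continue with fully specified rows.

>>> {"name": "move_arm", "arguments": {"rows": [{"tx":0.054,"ty":0.102,"tz":0.006,"roll":0.0,"hand":-1},{"tx":0.054,"ty":0.102,"tz":0.006,"roll":0.0,"hand":-1},{"tx":0.054,"ty":0.102,"tz":0.006,"roll":0.0,"hand":-1},{"tx":0.054,"ty":0.102,"tz":0.006,"roll":0.0,"hand":-1},{"tx":0.054,"ty":0.102,"tz":0.006,"roll":0.0,"hand":-1},{"tx":0.0,"ty":0.0,"tz":0.0,"roll":0.0,"hand":-1}]}}

```text
time: 1.9
eef_pos: [538.3, 175.0, 280.1]
tool_rot: [[0.507, 0.862, -0.001], [0.862, -0.507, 0.0], [-0.001, -0.001, -1.0]]
ft_force: [-0.3, -0.8, -0.1]
width: 85.3
gripper_force: 0.0
```

```bash
python3 - <<'E'
from station import ctrl
import cv2,pickle
from h import *
s=ctrl.get_state();R=s['tool_rot'];print(s['time'],s['eef_pos'],np.degrees(np.arctan2(R[1,1],R[0,1])),s['joint_pos'])
d=ctrl.get_image("wrist");pickle.dump(d,open('w2.pkl','wb'));print(-d['R'].T@d['t'])
cv2.imwrite('pics/w2.png',cv2.resize(d['frame'][:,:,::-1],(800,600)))
E
```

```text
1.9 [538.26158802 175.0285206  280.08970665] -30.434595413506226 [6.14631324e+00 2.19147854e+01 7.46362852e+01 2.16998805e-02
 8.35326751e+01 3.65784259e+01]
[573.12888345 235.68061485 410.48793959]
```

View pics/w2.png

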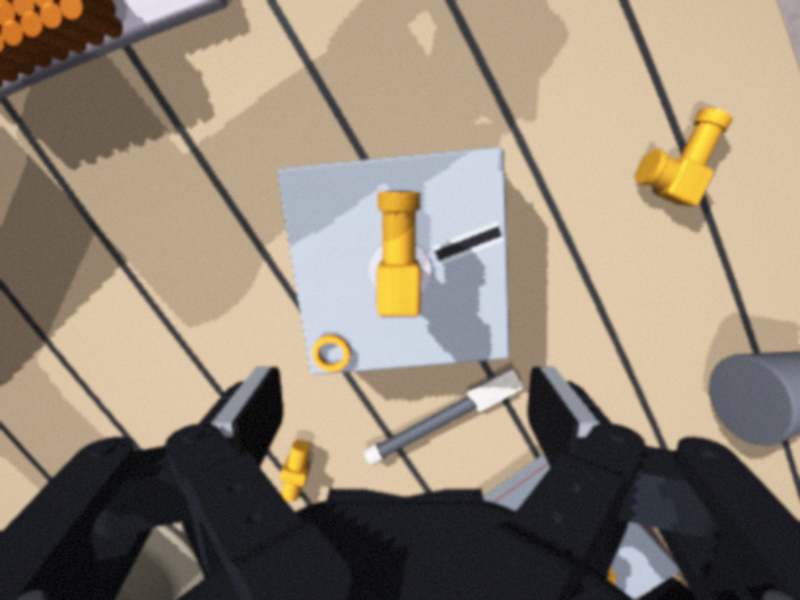

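The elbow is centred: body top around (398,290), mouth at (399,192), groove from (437,256) to (500,231). Next I measure its axis and angles.

```bash
cat > m.py <<'E'
from h import *
def fit(X):
    m=X.mean(0);w,v=np.linalg.eigh(np.cov((X-m).T));a=v[:,1];return m,a,(X-m)@a,w
def ang(a): return np.degrees(np.arctan2(a[1],a[0]))
def measure(d,B,G):
    g=cv2.cvtColor(d['frame'],cv2.COLOR_RGB2GRAY);v,u=np.nonzero((g<75)&box(d,*G));X=plane(d,np.c_[u,v],70)[:,:2]
    m,a,t,w=fit(X);print('groove',len(X),m,ang(a),m+a*t.min(),m+a*t.max())
    bm=brass(d)&box(d,*B)
    P,_=cloud(d,bm);print('z pct',np.percentile(P[:,2],[2,50,98]))
    T=P[P[:,2]>141][:,:2]
    r=cv2.minAreaRect(np.float32(T));print('body top',len(T),T.mean(0),r)
    v,u=np.nonzero(bm);X=plane(d,np.c_[u,v],130)[:,:2]
    m,a,t,w=fit(X);print('sil',m,ang(a),m+a*t.min(),m+a*t.max())
    Q=P[P[:,2]>120][:,:2];m,a,t,w=fit(Q);print('cloud',m,ang(a),m+a*np.percentile(t,1),m+a*np.percentile(t,99))
E
python3 - <<'E'
import pickle
from m import *
d=pickle.load(open('w2.pkl','rb'))
measure(d,(365,180,430,325),(432,222,500,262))
E
```

```text
groove 208 [590.71637753 166.381905  ] 171.43040923398442 [617.52623317 162.34184892] [565.63373761 170.16168185]
z pct [131.76883393 139.68871664 143.89861315]
body top 784 [532.83954197 176.81027749] ((544.0875854492188, 196.3714599609375), (79.21031188964844, 26.314987182617188), 59.83760452270508)
sil [543.18835941 193.85257862] 59.301380509728986 [522.31559017 158.6968992 ] [565.07649037 230.71841593]
cloud [544.27417837 195.36919516] 59.38765017212759 [524.75067838 162.37299378] [565.14750767 230.64671085]
```

>>> {"name": "move_arm", "arguments": {"rows": [{"tx":-0.0116,"ty":0.001,"tz":-0.05,"roll":0.0,"hand":-1},{"tx":0.0,"ty":0.0,"tz":-0.09,"roll":0.0,"hand":-1},{"tx":0.0,"ty":0.0,"tz":-0.08,"roll":0.0,"hand":-1},{"tx":0.0,"ty":0.0,"tz":-0.06,"roll":0.0,"hand":-1},{"tx":0.0,"ty":0.0,"tz":-0.038,"roll":0.0,"hand":-1},{"tx":0.0,"ty":0.0,"tz":0.0,"roll":0.0,"hand":-1}], "squeeze": 40}}

```text
time: 2.7
eef_pos: [531.1, 171.7, 121.4]
tool_rot: [[0.511, 0.86, -0.003], [0.86, -0.511, -0.0], [-0.002, -0.002, -1.0]]
ft_force: [0.7, 0.6, -0.6]
width: 85.1
gripper_force: 0.0
```

>>> {"name": "move_arm", "arguments": {"rows": [{"tx":0.0,"ty":0.0,"tz":0.0,"roll":0.0,"hand":0.1},{"tx":0.0,"ty":0.0,"tz":0.0,"roll":0.0,"hand":0.1},{"tx":0.0,"ty":0.0,"tz":0.0,"roll":0.0,"hand":0.1},{"tx":0.0,"ty":0.0,"tz":0.0,"roll":0.0,"hand":0.1}]}}

```text
time: 3.2
eef_pos: [532.1, 172.9, 122.5]
tool_rot: [[0.51, 0.86, 0.0], [0.86, -0.51, 0.0], [0.0, 0.0, -1.0]]
ft_force: [0.4, 0.1, 0.2]
width: 38.5
gripper_force: 0.0
```

```bash
python3 - <<'E'
from station import ctrl
import cv2
from h import *
s=ctrl.get_state();print({k:np.round(s[k],2).tolist() for k in s})
d=ctrl.get_image("wrist");cv2.imwrite('pics/w3.png',d['frame'][:,:,::-1])
E
```

```text
{'time': 3.2, 'joint_pos': [6.0, 28.99, 88.55, 0.0, 62.44, 36.65], 'qvel': [0.05, 0.05, 0.07, -0.07, -0.11, 0.05], 'joint_torque': [-0.03, -47.14, -23.1, -0.0, 0.0, -0.0], 'eef_pos': [532.06, 172.88, 122.54], 'tool_rot': [[0.51, 0.86, 0.0], [0.86, -0.51, 0.0], [0.0, 0.0, -1.0]], 'ft_force': [0.4, 0.1, 0.17], 'moment': [-0.01, -0.03, -0.03], 'gripper_force': 0.0, 'width': 38.46}
```

View pics/w3.png

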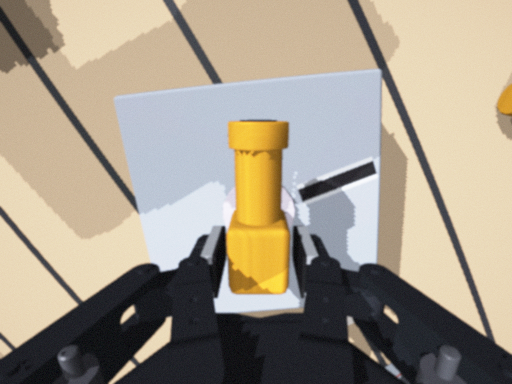

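The wrist view shows the jaws, pre-closed to 38 mm, straddling the body (columns 228–290) with a gap on both sides. I'll re-measure the axis from here.

```bash
python3 - <<'E'
from station import ctrl
from m import *
d=ctrl.get_image("wrist")
measure(d,*[tuple(1.5625*np.array(b)) for b in((222,112,296,298),(298,157,378,204))])
print(ctrl.get_state()['eef_pos'])
E
```

```text
groove 848 [590.9494374  166.59778793] 171.39517452425864 [618.00745191 162.50331698] [564.59064855 170.5864507 ]
z pct [130.86524357 138.99143267 143.59694838]
body top 3571 [533.25421069 177.16964226] ((543.4327392578125, 195.37149047851562), (78.57939147949219, 28.021968841552734), 60.743595123291016)
sil [543.03107314 194.00428418] 59.498265952340205 [519.36318147 153.82695799] [565.04569681 231.37511251]
cloud [545.06240394 197.31223366] 59.574648789684815 [524.91903219 163.01346711] [564.8597619  231.02183139]
[531.99279336 172.88894387 122.37489468]
```

>>> {"name": "move_arm", "arguments": {"rows": [{"tx":0.001,"ty":0.0056,"tz":0.0,"roll":0.0,"hand":0.1},{"tx":0.0,"ty":0.0,"tz":0.0,"roll":0.0,"hand":0.1},{"tx":0.0,"ty":0.0,"tz":0.0,"roll":0.0,"hand":0.1}]}}

```text
time: 3.68
eef_pos: [532.5, 175.7, 122.2]
tool_rot: [[0.51, 0.86, -0.0], [0.86, -0.51, 0.0], [-0.0, -0.0, -1.0]]
ft_force: [0.2, 0.4, 0.0]
width: 38.7
gripper_force: 0.0
```

>>> {"name": "move_arm", "arguments": {"rows": [{"tx":0.0,"ty":0.0,"tz":0.0,"roll":0.0,"hand":1},{"tx":0.0,"ty":0.0,"tz":0.0,"roll":0.0,"hand":1},{"tx":0.0,"ty":0.0,"tz":0.0,"roll":0.0,"hand":1},{"tx":0.0,"ty":0.0,"tz":0.0,"roll":0.0,"hand":1}], "squeeze": 40}}

```text
time: 4.18
eef_pos: [533.0, 175.4, 122.5]
tool_rot: [[0.51, 0.86, 0.001], [0.86, -0.51, -0.0], [0.0, 0.001, -1.0]]
ft_force: [4.8, -3.7, -0.0]
width: 29.6
gripper_force: 42.4
```

Gripped at 29.6 mm with a side force of only about 6 N. I'll turn most of the way, then check.

>>> {"name": "move_arm", "arguments": {"rows": [{"tx":0.001,"ty":-0.0006,"tz":0.0,"roll":-0.04,"hand":1},{"tx":0.0,"ty":0.0,"tz":0.0,"roll":-0.07,"hand":1},{"tx":0.0,"ty":0.0,"tz":0.0,"roll":-0.07,"hand":1},{"tx":0.0,"ty":0.0,"tz":0.0,"roll":-0.07,"hand":1},{"tx":0.0,"ty":0.0,"tz":0.0,"roll":-0.07,"hand":1},{"tx":0.0,"ty":0.0,"tz":0.0,"roll":-0.07,"hand":1},{"tx":0.0,"ty":0.0,"tz":0.0,"roll":-0.07,"hand":1},{"tx":0.0,"ty":0.0,"tz":0.0,"roll":0.0,"hand":1}]}}

```text
time: 5.18
eef_pos: [533.2, 175.2, 122.5]
tool_rot: [[0.993, 0.116, 0.0], [0.116, -0.993, -0.0], [0.0, 0.0, -1.0]]
ft_force: [1.7, -3.6, 2.6]
width: 30.0
gripper_force: 42.7
```

>>> {"name": "move_arm", "arguments": {"rows": [{"tx":0.0,"ty":0.0,"tz":0.0,"roll":0.0,"hand":1},{"tx":0.0,"ty":0.0,"tz":0.0,"roll":0.0,"hand":1}]}}

```text
time: 5.42
eef_pos: [533.2, 175.2, 122.5]
tool_rot: [[0.993, 0.117, 0.0], [0.117, -0.993, -0.0], [0.0, 0.0, -1.0]]
ft_force: [2.2, -4.4, 4.4]
width: 29.4
gripper_force: 42.8
```

```bash
python3 - <<'E'
from station import ctrl
from m import *
d=ctrl.get_image("wrist");s=ctrl.get_state();R=s['tool_rot'];print('tool x',ang(R[:,0]),s['moment'],s['joint_pos'],s['eef_pos'])
cv2.imwrite('pics/w4.png',d['frame'][:,:,::-1])
E
```

```text
tool x 6.712002211941592 [-0.50553729 -0.25639297  0.09985108] [ 6.23851133e+00  2.91882903e+01  8.82328443e+01 -2.18851214e-02
  6.25563694e+01  8.95365954e+01] [533.13753964 175.18938208 122.49152985]
```

View pics/w4.png

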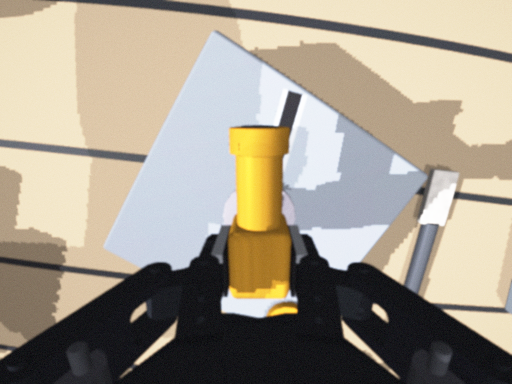

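The elbow is turning with the gripper: the mouth is at (260,138) and the groove at (290,108). About 15.3° remains.

>>> {"name": "move_arm", "arguments": {"rows": [{"tx":0.0,"ty":0.0,"tz":0.0,"roll":-0.05,"hand":1},{"tx":0.0,"ty":0.0,"tz":0.0,"roll":-0.05,"hand":1},{"tx":0.0,"ty":0.0,"tz":0.0,"roll":-0.0335,"hand":1},{"tx":0.0,"ty":0.0,"tz":0.0,"roll":0.0,"hand":1},{"tx":0.0,"ty":0.0,"tz":0.0,"roll":0.0,"hand":1},{"tx":0.0,"ty":0.0,"tz":0.0,"roll":0.0,"hand":1}]}}

```text
time: 6.22
eef_pos: [533.1, 175.1, 122.5]
tool_rot: [[0.989, -0.15, 0.0], [-0.15, -0.989, -0.0], [0.0, 0.0, -1.0]]
ft_force: [1.6, -4.6, 4.3]
width: 29.4
gripper_force: 42.9
```

```bash
python3 - <<'E'
from station import ctrl
from m import *
d=ctrl.get_image("wrist");s=ctrl.get_state();R=s['tool_rot'];print('tool x',ang(R[:,0]),s['moment'])
P,_=cloud(d,brass(d)&box(d,220,110,300,215,1));Q=P[P[:,2]>125][:,:2]
m,a,t,w=fit(Q);print(len(Q),m,ang(a),m+a*t.min(),m+a*t.max())
cv2.imwrite('pics/w5.png',d['frame'][:,:,::-1])
E
```

```text
tool x -8.624854004759786 [-0.59098698 -0.28911014 -0.16667242]
3376 [578.76153762 167.14727305] 173.08506182294707 [596.57486033 164.98691168] [554.26979313 170.11757901]
```

View pics/w5.png

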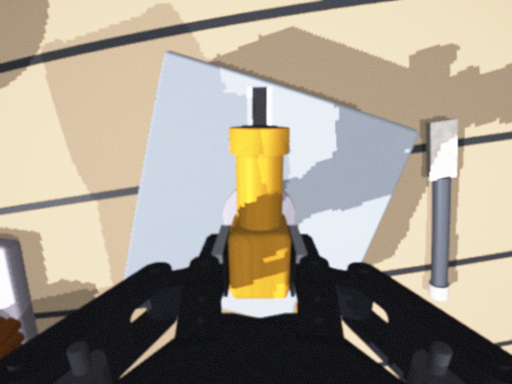

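The outlet now lies in line with the groove (mouth at (260,138), groove at (260,105)). I'll release in place, rise, and check.

>>> {"name": "move_arm", "arguments": {"rows": [{"tx":0.0,"ty":0.0,"tz":0.0,"roll":0.0,"hand":-1},{"tx":0.0,"ty":0.0,"tz":0.0,"roll":0.0,"hand":-1},{"tx":0.0,"ty":0.0,"tz":0.0,"roll":0.0,"hand":-1},{"tx":0.0,"ty":0.0,"tz":0.0,"roll":0.0,"hand":-1},{"tx":0.0,"ty":0.0,"tz":0.0,"roll":0.0,"hand":-1},{"tx":0.0,"ty":0.0,"tz":0.0,"roll":0.0,"hand":-1}]}}

```text
time: 7.02
eef_pos: [533.0, 175.4, 122.3]
tool_rot: [[0.989, -0.151, -0.0], [-0.151, -0.989, 0.0], [-0.0, -0.0, -1.0]]
ft_force: [-0.3, -0.7, -0.1]
width: 85.2
gripper_force: 0.0
```

>>> {"name": "move_arm", "arguments": {"rows": [{"tx":0.0,"ty":0.0,"tz":0.03,"roll":0.0,"hand":-1},{"tx":0.0,"ty":0.0,"tz":0.07,"roll":0.0,"hand":-1},{"tx":0.0,"ty":0.0,"tz":0.09,"roll":0.0,"hand":-1},{"tx":0.0,"ty":0.0,"tz":0.09,"roll":0.0,"hand":-1},{"tx":0.0,"ty":0.0,"tz":0.04,"roll":0.0,"hand":-1},{"tx":0.0,"ty":0.0,"tz":0.0,"roll":0.0,"hand":-1},{"tx":0.0,"ty":0.0,"tz":0.0,"roll":0.0,"hand":-1}]}}

```text
time: 7.9
eef_pos: [532.6, 175.3, 281.5]
tool_rot: [[0.989, -0.151, -0.002], [-0.151, -0.989, -0.0], [-0.001, 0.0, -1.0]]
ft_force: [-0.2, -0.1, -0.8]
width: 85.6
gripper_force: 0.0
```

```bash
python3 - <<'E'
from station import ctrl
from m import *
d=ctrl.get_image("wrist");s=ctrl.get_state();R=s['tool_rot'];print('tool x',ang(R[:,0]),s['time'],s['eef_pos'])
measure(d,(365,180,430,325),(370,100,430,178))
cv2.imwrite('pics/w6.png',cv2.resize(d['frame'][:,:,::-1],(800,600)))
E
```

```text
tool x -8.665283337326745 7.95 [532.62636478 175.2877102  281.23540287]
groove 60 [610.35056328 163.45166746] 171.36075675737084 [616.74895081 162.47951922] [603.91739425 164.42910028]
z pct [131.6821695  139.44545487 143.94558457]
body top 735 [533.99696301 174.57995188] ((555.2059936523438, 171.6405792236328), (27.16213035583496, 78.33793640136719), 80.86707305908203)
sil [554.67126755 171.6615531 ] 172.42033692469985 [596.73494532 166.06425564] [512.67799829 177.2494815 ]
cloud [556.4334235  171.40183933] 172.47132922327575 [595.90054692 166.18580101] [517.07621735 176.60335082]
```

View pics/w6.png

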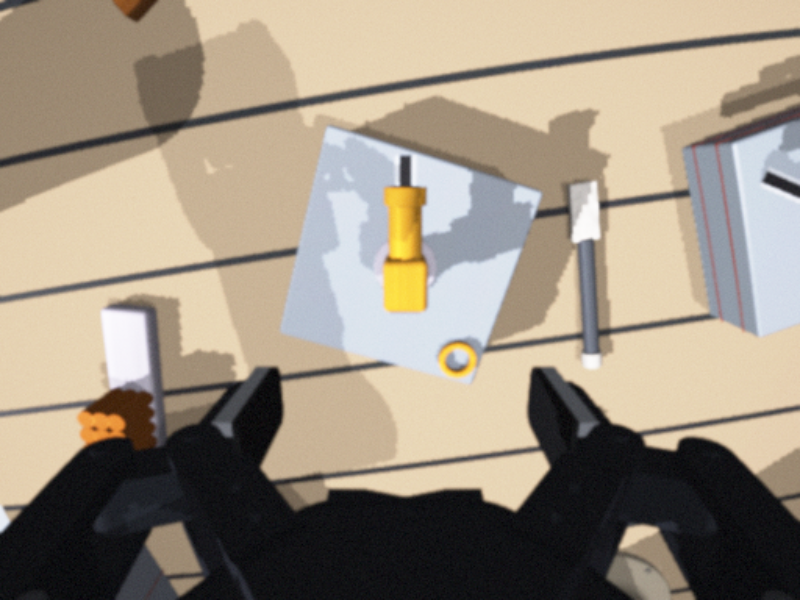

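The gripper is open and clear. Mouth (405,195), body (405,285) and groove (405,170) are in line to within about 1°. Handing in.

```bash
python3 -c "
from station import ctrl
print(ctrl.finish_job())"
```

```text
the job is handed in; nothing more can be done
None
```

I screwed the elbow about 68° clockwise until its outlet pointed at the groove (within about 1° in the last wrist picture), let go, and handed the job in at about 8 s; the arm never touched the tee.

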